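# Start the temperature probe edge-first in the dry-block heater

## Task

Take the blue-headed steel probe out of the grey rack and fit it into the bore of the dry-block heater. It is a close fit, so start it leaning by about 20 degrees with the lower edge of its foot inside the mouth of the bore, hold it so for a moment, then straighten it upright and slide it down, without dropping it, until its collar sits on the block; let go. Leave the orange and the white probe standing in the rack.

Things in the scene. Friction and masses are not known exactly. Their poses are not given: they have to be found in the camera images.
- blue_probe: probe to fit, 110 mm tall, about 200 g, all round: steel shaft 22 mm across, 60 mm long, foot bevelled 3 mm; above it a blue collar 40 mm across, 6 mm thick; then the blue plastic head to grasp from above, 30 mm across, 66 to 110 mm above the foot. Origin: centre of the foot's underside; z along the shaft towards the head. Starts upright in any one of the rack's three wells
- bore_mouth (a point): centre of the bore's mouth, level with the top of the aluminium block (110 mm square, 90 mm above the bench) of a fixed white heater (190 x 170 mm, 75 mm high). Vertical round bore 25 mm across, 66 mm deep, 4 mm countersink; z up. The only open hole: small coloured spots are closed. Home, the probe's foot is 60 mm below this point, collar on the block
- orange_probe: bystander, same shape, size, origin and axes as the blue probe but orange head and collar. All three stand in one fixed grey rack, 70 x 225 mm, 40 mm high, wells 75 mm apart in a row along its length, each 26 mm across and 30 mm deep: feet start 10 mm above the bench; lift 30 mm to clear. The rack may be on either side
- white_probe: bystander, same shape, size, origin and axes as the blue probe but white head and collar; in another well of the same rack. Any two probes give the row's direction
Not all that is in view belongs to the job. What is shaped like the blue_probe but green or turquoise is not meant.

How it is judged:
By the outcome, as a careful person would: the job done as asked, in the order asked, and still so for the second after the job is handed in, with the robot touching nothing.
It also fails if it takes over 51 s, if anything falls off the work surface, if the arm or the gripper's body presses on something with over 40 N, if the wrist force passes 120 N, or if a joint passes its speed limit or range.

## Robot

A 6-joint arm with a two-finger parallel gripper is mounted at the origin on the work surface. World frame = base frame: x ahead of the robot, y to its left, z up, the work surface at z = 0. Lengths are in m, angles in rad, forces in N, time in s.
With the tool pointing down it reaches from about 0.3 to 0.85 m from the base axis. Payload 5.4 kg.
Tool frame: the origin (TCP) lies on the front face of the gripper's body, between the roots of the fingers; the fingertips stand 73 mm ahead of it and the grasp point (between the pads) lies 54 mm ahead of it; z points along the fingers, y is the line along which they close (so a half turn about z gives the same grasp; the last joint's range is limited). The gripper opens to 85 mm and grips with 20 to 120 N. Pads are 22 mm wide; open, the fingers measure 114 mm over their backs; the gripper's body (76 mm by 85 mm) begins 54 mm behind the grasp point. The pads swing forward as they close: fully open they stand 13 mm farther back than shut.
Start: joints at [-1.342, 0.158, 1.597, -0, 1.386, -0.21], TCP at [0.244, -0.521, 0.304] pointing down, gripper open.
Joint ranges: [-2.91, 2.91], [-0.94, 2.29], [0.18, 2.7], [-1.29, 4.43], [0.17, 2.64], [-3, 3]. Speed limits (rad/s): [2.57, 2.57, 3.14, 3.14, 3.14, 3.14].

## Interface

Orientations are given as [roll, pitch, yaw] about the fixed x, y, z axes, in that order (R = Rz(yaw) Ry(pitch) Rx(roll)).
In Python, from bench import bot gives the robot as it stands. The module is installed in compiled form; this text tells all that it offers.
- The arm moves only by the tool servo_tool, never from a script. Its argument "moves" is a list of rows, each an object with "travel": the shift along the tool's x, y, z in m, a list of three; "yaw": the turn about the tool's z in rad. In form: [{"travel": [x, y, z], "yaw": yaw}, ...]. A call has 1 to 20 rows; each row shifts and turns the commanded pose from where the row before left it, along the tool's axes as they then stand; what a row does not reach is not made up. A row lasts 1/12 s, in which the tool goes at most 41.7 mm and 7.16 degrees, less where a joint would pass 70% of its speed; a pose out of reach is approached as far as the arm can. A call is refused whole if a number of a shift passes 0.0417 or a number of a turn 0.125, either way. A call with a gripper value outside its range is refused whole. "gripper" is the opening in per cent of the stroke, from 0 (shut) to 100 (fully open), set as the call begins (left out, the last holds). The fingers move at their own pace and stop on an object; "grip_force" is the grip in N (left out, the last holds). Time passes only in rows, so rows that do not move let the fingers close. It gives the time, the measured TCP pose, the force, the opening and the grip force at its end, in the units of the state.
- bot.state(): the state, without advancing time (a new reading comes with each control period).
- bot.snapshot(name): name is "scene" or "top" or "wrist"; returns the picture (420x560x3 uint8, red, green, blue); there is no depth.
- bot.calibration(name): a dict with "fx", "fy", "cx", "cy" (pixels), "view" (4x4, takes a point from world to camera coordinates). Camera axes: x right, y up, looking along -z (the intrinsics and any distortion apply to the point x, -y, -z); pixel columns grow to the right and rows downward; lengths in m; the calibration is good to about 2 mm. A picture is of the moment at which its call begins: read the wrist's pose just before it. calibration takes no time and is no camera call; for the wrist camera it gives the pose at the moment of the call.
- bot.job_done(): hands the job in; it is judged then, once.
Trained networks look in the newest picture that a camera, given by its name, has taken for a name from the list of things; names that differ only in an ending like _2 or _b are one class to them, and where a whole thing is asked for, a point or a joint stands for the part that bears it (a point fixed in the world has none). Each returns a list of dicts, best first, with "conf" (0 to 1); they miss things now and then, are a little off and sometimes report something else, mostly with a low value. They report only what shows in the picture. A call takes as long as a camera call. They do not tell look-alikes from the thing itself.
- bot.regions_of(camera, thing): "pixels" (420x560 bool, what is visible of it).
- bot.spot_point(camera, thing): "position" ([x, y, z] in m, in world coordinates, good to about 4 mm: a listed point, or the origin of a listed thing).
The state is a dict: "clock": time; "joint_positions": joint angles; "qd": joint speeds; "joint_efforts": joint torques, N m; "eef_pos": TCP position; "orientation": TCP orientation; "contact_force": force on the tool from outside, world axes, zero at the start; "wrist_torque": the same for the moment, N m; "opening": finger opening in m; "finger_force": force on a finger pad.
Only numpy, scipy, OpenCV 4.12 (cv2) and the standard library are available. Lean on these libraries where they do the work, as an engineer would, in place of code of your own. Each camera call takes 0.05 s, during which the arm holds its last target. There are 200 camera calls.

## Working session

There is one attempt and no reset: what is moved stays moved. The work goes in short steps, Python scripts to look and compute and a tool call to move; the robot and the scene stay as the last step left them, time stands still between calls to the robot, and variables do not carry over. Pictures are saved under pics/ and viewed, at most 10 in all, crops included, and the job is handed in when it is done.

Besides the shell and the picture viewer there is one more tool, called in YAML: its name, and indented under it one key for each argument. servo_tool: Moves the arm, as the interface text tells. Its arguments: {"type":"object","properties":{"moves":{"type":"array"},"gripper":{"type":"number"},"grip_force":{"type":"number"}},"required":["moves"]}

```bash
mkdir -p pics; python3 - <<'E'
from bench import bot
import cv2,numpy as np
ims=[bot.snapshot(n) for n in("scene","top")]
for n,i in zip(("scene","top"),ims): cv2.imwrite(f"pics/{n}0.png",i[:,:,::-1])
for c in("scene","top"):
  for t in("blue_probe","orange_probe","white_probe","bore_mouth"):
    try: print(c,t,[(np.round(d["position"],4).tolist(),round(d["conf"],2)) for d in bot.spot_point(c,t)][:4])
    except Exception as e: print(c,t,e)
  k=bot.calibration(c);print({a:np.round(k[a],4).tolist() for a in k})
s=bot.state();print({a:np.round(s[a],4).tolist() for a in s})
E
```

```text
scene blue_probe [([0.6784, -0.3228, 0.0067], 0.92), ([0.5921, -0.3172, 0.0098], 0.81), ([0.6144, -0.4164, -0.0006], 0.77)]
scene orange_probe [([0.5822, -0.2445, 0.0134], 0.64)]
scene white_probe [([0.5765, -0.1665, 0.0124], 0.93)]
scene bore_mouth [([0.5731, 0.2361, 0.0884], 0.79)]
{'fx': 546.182, 'fy': 546.182, 'cx': 271.46, 'cy': 213.155, 'view': [[0.3907, 0.9205, -0.0038, -0.2051], [-0.6753, 0.2894, 0.6784, 0.3428], [0.6256, -0.2625, 0.7347, -1.6179], [0.0, 0.0, 0.0, 1.0]]}
top blue_probe [([0.6148, -0.4095, 0.0021], 0.89), ([0.6796, -0.3245, -0.0024], 0.86), ([0.5935, -0.3153, 0.0088], 0.5)]
top orange_probe [([0.5846, -0.2427, 0.0036], 0.51)]
top white_probe []
top bore_mouth [([0.5706, 0.2273, 0.0887], 0.6)]
{'fx': 382.0565, 'fy': 382.0565, 'cx': 283.1106, 'cy': 207.6077, 'view': [[-0.0451, -0.999, -0.0011, -0.0218], [0.979, -0.0444, 0.1991, -0.6011], [-0.1989, 0.0079, 0.98, -0.8939], [0.0, 0.0, 0.0, 1.0]]}
{'clock': 0.5, 'joint_positions': [-1.3421, 0.1584, 1.5971, 0.0, 1.3862, -0.2101], 'qd': [-0.0005, 0.0001, 0.0, 0.0017, 0.0004, 0.0012], 'joint_efforts': [0.0004, -39.5653, -33.1384, -0.0001, 0.0017, -0.0], 'eef_pos': [0.2443, -0.5205, 0.3039], 'orientation': [-3.1415, -0.0, 0.4388], 'contact_force': [-0.6206, -1.0785, -0.1982], 'wrist_torque': [0.0101, -0.0317, 0.0018], 'finger_force': 0.0, 'opening': 0.0853}
```

View pics/scene0.png

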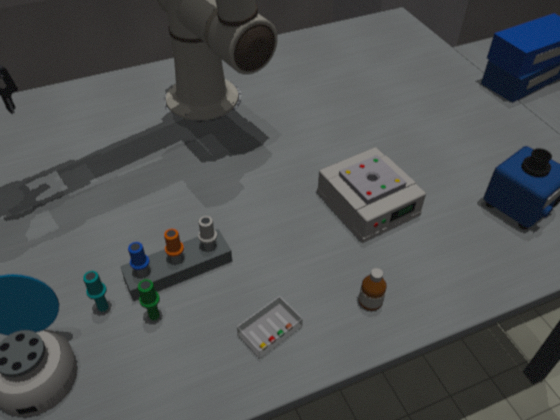

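View pics/top0.png

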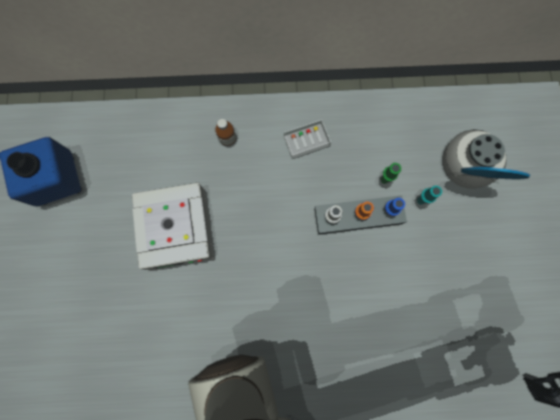

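In the scene view, three things could be meant: blue at (138,258), turquoise at (95,285) and green at (150,295). In the top view they're at (396,206), (430,195) and (391,173). Only the blue one stands in the grey rack, in the end well, with orange and white beside it. The bore is at (372,177) in the scene view and (167,224) in the top view. I'll confirm with a crop and refine the positions.

```bash
cat > h.py <<'E'
import numpy as np,cv2
from bench import bot
def proj(k,P):
    P=np.atleast_2d(P);c=P@k["view"][:3,:3].T+k["view"][:3,3]
    return np.c_[k["fx"]*c[:,0]/-c[:,2]+k["cx"],k["fy"]*-c[:,1]/-c[:,2]+k["cy"]]
def ray(k,uv,z):
    d=np.array([(uv[0]-k["cx"])/k["fx"],-(uv[1]-k["cy"])/k["fy"],-1]);R=k["view"][:3,:3]
    o=-R.T@k["view"][:3,3];w=R.T@d
    return o+w*(z-o[2])/w[2]
def cal(n):
    k=bot.calibration(n);k["view"]=np.array(k["view"]);return k
_t=np.linspace(0,2*np.pi,40)
def ring(r,z): return np.c_[r*np.cos(_t),r*np.sin(_t),0*_t+z]
def head_mask(k,T,R=np.eye(3),S=4):
    m=np.zeros((420*S,560*S),np.uint8)
    for r,a,b in((.02,.06,.066),(.015,.066,.11)):
        p=proj(k,np.r_[ring(r,a),ring(r,b)]@R.T+T)*S
        cv2.fillConvexPoly(m,cv2.convexHull(p.astype(np.int32)),1)
    return m
def cen(m,S=1):
    y,x=np.nonzero(m);return np.array([x.mean(),y.mean()])/S
E
python3 - <<'E'
from h import *
from scipy.optimize import least_squares
ks,obs=[],{c:[] for c in("blue","orange")}
for n,w in(("scene",dict(blue=(138,258),orange=(173,242))),("top",dict(blue=(396,206),orange=(364,210)))):
    im=bot.snapshot(n);h=cv2.cvtColor(im,cv2.COLOR_RGB2HSV);k=cal(n);ks.append(k)
    for c,(lo,hi) in dict(blue=(108,130),orange=(3,18)).items():
        m=(h[...,0]>=lo)&(h[...,0]<=hi)&(h[...,1]>120)&(h[...,2]>40)
        u,v=w[c];b=np.zeros_like(m);b[v-25:v+26,u-22:u+23]=1
        m&=b;obs[c].append(cen(m));print(n,c,m.sum(),head_mask(k,[.592,-.316,.01],S=4).sum()/16)
    if n=="scene": cv2.imwrite("pics/crop.png",cv2.resize(im[200:330,60:260,::-1],None,fx=4,fy=4,interpolation=cv2.INTER_CUBIC))
for c in obs:
    x0=[.592,-.316] if c=="blue" else [.583,-.243]
    for sel in([0],[1],[0,1]):
        f=lambda x:np.concatenate([cen(head_mask(ks[i],[*x,.01]),4)-obs[c][i] for i in sel])
        r=least_squares(f,x0,diff_step=.005);print(c,sel,r.x.round(4),r.fun.round(2))
for k,uv in zip(ks,((372,177),(167,224))):print("bore",ray(k,uv,.088).round(4))
E
```

```text
scene blue 350 477.4375
scene orange 366 477.4375
top blue 225 279.25
top orange 196 279.25
blue [0] [ 0.5926 -0.3196] [-0.01  0.  ]
blue [1] [ 0.5839 -0.3172] [-0.   -0.01]
blue [0, 1] [ 0.5879 -0.3188] [-0.16 -1.77  0.47 -1.66]
orange [0] [ 0.5866 -0.2449] [-0. -0.]
orange [1] [ 0.5773 -0.2427] [-0.  0.]
orange [0, 1] [ 0.5815 -0.244 ] [-0.27 -1.87  0.41 -1.71]
bore [0.5722 0.2315 0.088 ]
bore [0.5664 0.232  0.088 ]
```

View pics/crop.png

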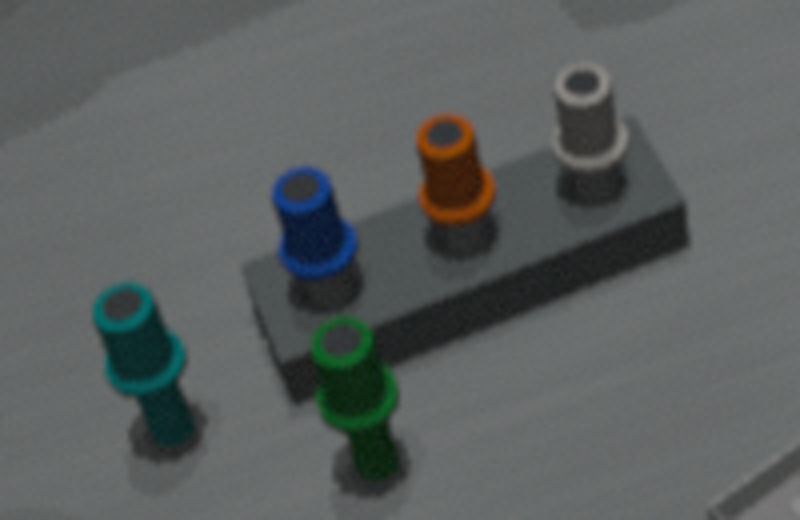

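The crop shows the blue head and collar at (315,220), in the rack's left end well. Green at (350,370) and turquoise at (140,340) stand outside the rack, so they're look-alikes. I'll move above the blue probe.

servo_tool:
  moves:
    - {"travel": [0.033,-0.003,0],"yaw": 0}
    - {"travel": [0.033,-0.003,0],"yaw": 0}
    - {"travel": [0.033,-0.003,0],"yaw": 0}
    - {"travel": [0.033,-0.003,0],"yaw": 0}
    - {"travel": [0.033,-0.003,0],"yaw": 0}
    - {"travel": [0.033,-0.003,0],"yaw": 0}
    - {"travel": [0.033,-0.003,0],"yaw": 0}
    - {"travel": [0.033,-0.003,0],"yaw": 0}
    - {"travel": [0.033,-0.003,0],"yaw": 0}
    - {"travel": [0.033,-0.003,0],"yaw": 0}
    - {"travel": [0.033,-0.003,0],"yaw": 0}
    - {"travel": [0.03,-0.003,0],"yaw": 0}
    - {"travel": [0,0,0],"yaw": 0.115}
    - {"travel": [0,0,0],"yaw": 0.115}
    - {"travel": [0,0,0],"yaw": 0.115}
    - {"travel": [0,0,0],"yaw": 0}
    - {"travel": [0,0,0],"yaw": 0}
  gripper: 60
  grip_force: 25

```text
clock: 2.02
eef_pos: [0.5847, -0.321, 0.3038]
orientation: [-3.142, 0.0, 0.097]
contact_force: [0.2, 0.2, 1.1]
opening: 0.0509
finger_force: 0.0
```

```bash
python3 - <<'E'
from h import *
s=bot.state();im=bot.snapshot("wrist");k=cal("wrist")
cv2.imwrite("pics/w1.png",im[:,:,::-1])
R=k["view"][:3,:3];print("campos",(-R.T@k["view"][:3,3]).round(4),R.round(3).tolist(),k["fx"],k["cx"],k["cy"])
print(np.round(s["eef_pos"],4),np.round(s["orientation"],4),s["opening"])
print(bot.spot_point("wrist","blue_probe"))
print(proj(k,[.59,-.317,.12]))
E
```

```text
campos [ 0.6549 -0.3139  0.3738] [[0.096, -0.995, 0.001], [0.956, 0.091, -0.279], [0.278, 0.028, 0.96]] 315.20190961304917 280.3769711216408 214.50431491139412
[ 0.5847 -0.321   0.3038] [-3.1415e+00  1.0000e-04  9.7000e-02] 0.05093953062818651
[{'position': [0.5881, -0.3208, 0.0095], 'conf': 0.89}, {'position': [0.6815, -0.3215, 0.0019], 'conf': 0.56}]
[[276.28825649 204.1202132 ]]
```

View pics/w1.png

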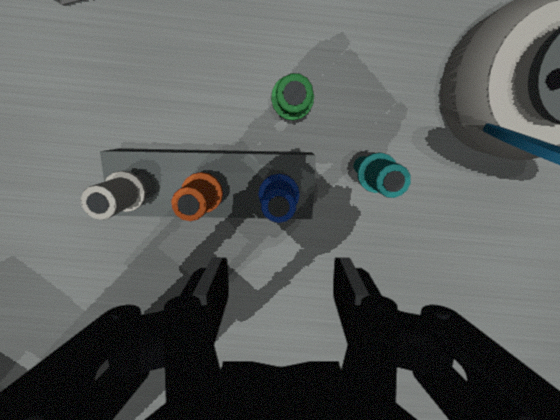

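The wrist view shows the blue head top at (278,206), between the fingers, with its neighbours clear. I'll centre, descend and close.

servo_tool:
  moves:
    - {"travel": [0.0038,-0.0016,0],"yaw": 0}
    - {"travel": [0,0,0.028],"yaw": 0}
    - {"travel": [0,0,0.028],"yaw": 0}
    - {"travel": [0,0,0.028],"yaw": 0}
    - {"travel": [0,0,0.028],"yaw": 0}
    - {"travel": [0,0,0.02],"yaw": 0}
    - {"travel": [0,0,0.015],"yaw": 0}
    - {"travel": [0,0,0],"yaw": 0}
    - {"travel": [0,0,0],"yaw": 0}

```text
clock: 2.87
eef_pos: [0.5884, -0.3189, 0.1567]
orientation: [-3.141, 0.001, 0.094]
contact_force: [0.2, -0.2, 1.3]
opening: 0.0512
finger_force: 0.0
```

servo_tool:
  moves:
    - {"travel": [0,0,0],"yaw": 0}
    - {"travel": [0,0,0],"yaw": 0}
    - {"travel": [0,0,0],"yaw": 0}
    - {"travel": [0,0,0],"yaw": 0}
    - {"travel": [0,0,0],"yaw": 0}
    - {"travel": [0,0,0],"yaw": 0}
    - {"travel": [0,0,0],"yaw": 0}
    - {"travel": [0,0,0],"yaw": 0}
  gripper: 0
  grip_force: 25

```text
clock: 3.53
eef_pos: [0.5894, -0.3196, 0.1594]
orientation: [3.139, -0.003, 0.094]
contact_force: [0.2, 1.4, 6.2]
opening: 0.0293
finger_force: 24.7
```

servo_tool:
  moves:
    - {"travel": [0,0,-0.006],"yaw": 0}
    - {"travel": [0,0,-0.006],"yaw": 0}
    - {"travel": [0,0,-0.005],"yaw": 0}
    - {"travel": [0,0,0],"yaw": 0}
    - {"travel": [0,0,0],"yaw": 0}

```text
clock: 3.95
eef_pos: [0.5885, -0.3192, 0.1744]
orientation: [3.141, -0.001, 0.094]
contact_force: [-1.0, 0.8, -2.1]
opening: 0.0293
finger_force: 25.0
```

servo_tool:
  moves:
    - {"travel": [-0.003,0,0],"yaw": 0}
    - {"travel": [-0.003,0,0],"yaw": 0}
    - {"travel": [-0.003,0,0],"yaw": 0}
    - {"travel": [-0.003,0,0],"yaw": 0}
    - {"travel": [0,0,0],"yaw": 0}

```text
clock: 4.37
eef_pos: [0.5762, -0.3201, 0.1741]
orientation: [-3.142, -0.001, 0.094]
contact_force: [3.4, 1.1, 0.9]
opening: 0.0295
finger_force: 24.8
```

servo_tool:
  moves:
    - {"travel": [-0.003,0,0],"yaw": 0}
    - {"travel": [-0.003,0,0],"yaw": 0}
    - {"travel": [-0.003,0,0],"yaw": 0}
    - {"travel": [-0.003,0,0],"yaw": 0}
    - {"travel": [-0.003,0,0],"yaw": 0}
    - {"travel": [-0.003,0,0],"yaw": 0}
    - {"travel": [0,0,0],"yaw": 0}
    - {"travel": [0,0,0],"yaw": 0}

```text
clock: 5.03
eef_pos: [0.558, -0.3219, 0.1737]
orientation: [-3.141, 0.001, 0.094]
contact_force: [2.6, 0.8, -2.9]
opening: 0.0291
finger_force: 24.9
```

```bash
python3 - <<'E'
from h import *
print(np.round(bot.state()["eef_pos"],4))
im=bot.snapshot("wrist");k=cal("wrist")
sc=bot.snapshot("scene")
a=cv2.resize(im[90:330,170:400,::-1],(400,417));b=cv2.resize(sc[200:330,80:205,::-1],(400,417),interpolation=cv2.INTER_CUBIC)
cv2.imwrite("pics/t1.png",np.hstack([a,b]))
E
```

```text
[ 0.558  -0.3219  0.1737]
```

View pics/t1.png

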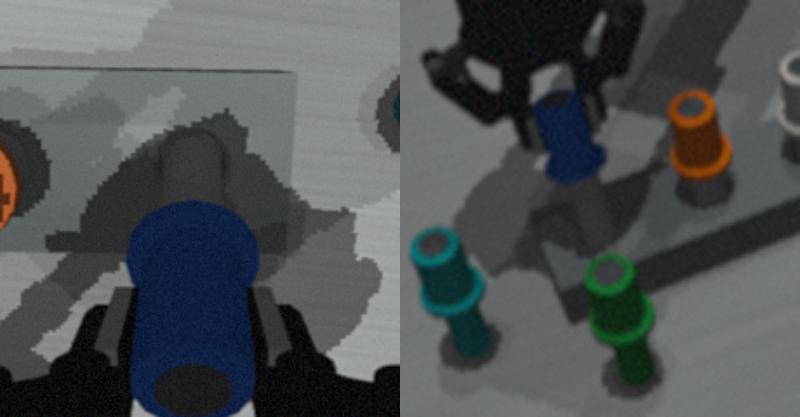

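The wrist and scene crops show the probe leaning about 20° with its foot still at the well, held in the fingers, and the neighbours undisturbed. I'll tighten the grip, pull out along the axis, lift and carry.

servo_tool:
  moves:
    - {"travel": [0,0,0],"yaw": 0}
    - {"travel": [0,0,0],"yaw": 0}
    - {"travel": [-0.003,0,-0.008],"yaw": 0}
    - {"travel": [-0.003,0,-0.008],"yaw": 0}
    - {"travel": [0,0,-0.02],"yaw": 0}
    - {"travel": [0,0,-0.03],"yaw": 0}
    - {"travel": [0,0,-0.03],"yaw": 0}
    - {"travel": [0,0,-0.03],"yaw": 0}
    - {"travel": [0,0,0],"yaw": 0}
  grip_force: 60

```text
clock: 5.88
eef_pos: [0.5538, -0.3244, 0.3092]
orientation: [3.132, -0.008, 0.094]
contact_force: [0.8, -1.0, 0.4]
opening: 0.0287
finger_force: 59.5
```

servo_tool:
  moves:
    - {"travel": [-0.001,-0.02,0],"yaw": 0}
    - {"travel": [-0.001,-0.035,0],"yaw": 0}
    - {"travel": [-0.001,-0.035,0],"yaw": 0}
    - {"travel": [-0.001,-0.035,0],"yaw": 0}
    - {"travel": [-0.001,-0.035,0],"yaw": 0}
    - {"travel": [-0.001,-0.035,0],"yaw": 0}
    - {"travel": [-0.001,-0.035,0],"yaw": 0}
    - {"travel": [-0.001,-0.035,0],"yaw": 0}
    - {"travel": [-0.001,-0.035,0],"yaw": 0}
    - {"travel": [-0.001,-0.035,0],"yaw": 0}
    - {"travel": [-0.001,-0.035,0],"yaw": 0}
    - {"travel": [-0.001,-0.035,0],"yaw": 0}
    - {"travel": [-0.001,-0.035,0],"yaw": 0}
    - {"travel": [-0.001,-0.035,0],"yaw": 0}
    - {"travel": [-0.001,-0.035,0],"yaw": 0}
    - {"travel": [0,-0.035,0],"yaw": 0}
    - {"travel": [0,-0.015,0],"yaw": 0}
    - {"travel": [0,0,0],"yaw": 0}
    - {"travel": [0,0,0],"yaw": 0}

```text
clock: 7.47
eef_pos: [0.4847, 0.2337, 0.3002]
orientation: [3.14, 0.0, 0.095]
contact_force: [-0.4, -0.4, -2.0]
opening: 0.0284
finger_force: 59.8
```

```bash
python3 - <<'E'
from h import *
s=bot.state();print(np.round(s["eef_pos"],4),np.round(s["orientation"],4))
im=bot.snapshot("wrist");k=cal("wrist")
cv2.imwrite("pics/w2.png",im[:,:,::-1])
np.savez("w2.npz",im=im,**k,p=s["eef_pos"])
print([(np.round(d["position"],4),d["conf"]) for d in bot.spot_point("wrist","bore_mouth")],[(np.round(d["position"],4),d["conf"]) for d in bot.spot_point("wrist","blue_probe")])
print(proj(k,[.57,.232,.09]))
E
```

```text
[0.4847 0.2337 0.3002] [3.1402e+00 4.0000e-04 9.5500e-02]
[(array([0.5689, 0.2321, 0.0929]), 0.86)] [(array([0.516 , 0.2355, 0.156 ]), 0.85)]
[[290.71393989 105.25643626]]
```

View pics/w2.png

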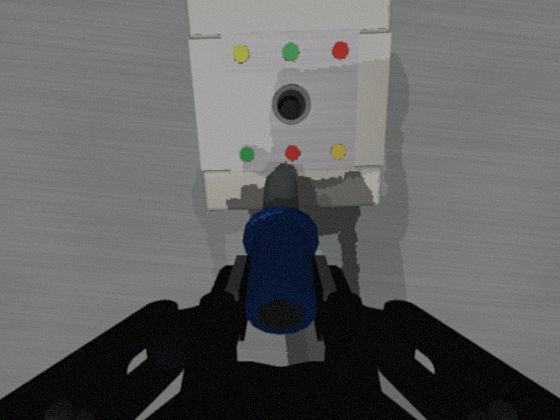

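The bore's countersink ring is at about (291,104) in the wrist view. The probe is tilted in hand, with its foot at (283,170). I'll fit both numerically.

```bash
cat > fit.py <<'E'
from h import *
from scipy.optimize import minimize
from scipy.spatial.transform import Rotation as Ro
def bluemask(im,pt,rng=60):
    h=cv2.cvtColor(im,cv2.COLOR_RGB2HSV)
    m=((h[...,0]>=105)&(h[...,0]<=130)&(h[...,1]>110)&(h[...,2]>25)).astype(np.uint8)
    n,l,st,c=cv2.connectedComponentsWithStats(m)
    i=min(range(1,n),key=lambda i:np.hypot(*(c[i]-pt))-(st[i,4]>100)*1e3);m=(l==i).astype(np.uint8)
    cs,_=cv2.findContours(m,cv2.RETR_EXTERNAL,cv2.CHAIN_APPROX_NONE)
    return cv2.drawContours(np.zeros_like(m),cs,-1,1,-1)
def fitprobe(views,s,L=.093):
    Rt=Ro.from_euler("xyz",s["orientation"]).as_matrix();yaw=s["orientation"][2]
    G=np.array(s["eef_pos"])+Rt@[0,0,.054];G0=G
    ob=[(k,bluemask(im,proj(k,G)[0])) for im,k in views]
    def pose(x):
        th,l,dx,dy=x;R=Ro.from_euler("z",yaw).as_matrix()@Ro.from_euler("y",-th).as_matrix()
        g=G0+Rt@[dx,dy,0];return R,g-R@[0,0,l]
    def cost(x):
        R,T=pose(x);c=0
        for k,m in ob:
            M=cv2.resize(head_mask(k,T,R),(560,420),interpolation=cv2.INTER_AREA) if 0 else cv2.resize(head_mask(k,T,R).astype(np.float32),(560,420),interpolation=cv2.INTER_AREA)
            c+=np.abs(M-m).sum()/m.sum()
        return c+((np.array(x[2:])/.003)**2).sum()*.01
    r=minimize(cost,[.33,L,0,0],method="Nelder-Mead",options=dict(initial_simplex=np.array([.33,L,0,0])+np.r_[np.zeros((1,4)),np.diag([.08,.005,.003,.003])],maxiter=250))
    R,T=pose(r.x);return r.x,r.fun,T
E
python3 - <<'E'
from fit import *
s=bot.state()
vs=[]
for n in("wrist","scene"):
    k=cal(n);vs.append((bot.snapshot(n),k))
for v in(vs[:1],vs):
    x,f,T=fitprobe(v,s);print("tilt deg",np.degrees(x[0]).round(1),"L,dx,dy",x[1:].round(4),"cost",f.round(3),"foot",T.round(4))
im,k=vs[0];g=cv2.cvtColor(im,cv2.COLOR_RGB2GRAY)[70:135,258:325]
m=(g<150).astype(np.uint8)
for th in(90,110,130,150):
    n,l,st,c=cv2.connectedComponentsWithStats((g<th).astype(np.uint8));i=l[34,33]
    cs,_=cv2.findContours((l==i).astype(np.uint8),0,1);e=cv2.fitEllipse(max(cs,key=len));uv=np.array(e[0])+[258,70]
    print(th,st[i],uv.round(1),np.round(e[1],1),ray(k,uv,.09).round(4),ray(k,uv,.086).round(4))
E
```

```text
tilt deg 17.2 L,dx,dy [ 0.0995 -0.0009 -0.    ] cost 0.021 foot [0.5137 0.2351 0.151 ]
tilt deg 18.2 L,dx,dy [ 0.0967  0.002  -0.0004] cost 0.554 foot [0.5173 0.2358 0.1542]
90 [ 14  16  33  35 798] [288.2 103.8] [29.7 33.6] [0.5713 0.2337 0.09  ] [0.5715 0.2336 0.086 ]
110 [  12   14   39   42 1209] [289.  104.5] [37.  39.8] [0.5708 0.233  0.09  ] [0.5711 0.2329 0.086 ]
130 [  12   14   39   42 1290] [289.1 104.5] [38.4 40.9] [0.5708 0.2328 0.09  ] [0.5711 0.2327 0.086 ]
150 [  11    0   56   65 3282] [298.8 103.2] [59.5 74.7] [0.5726 0.2249 0.09  ] [0.5729 0.2246 0.086 ]
```

servo_tool:
  moves:
    - {"travel": [0.014,0.002,0],"yaw": 0}
    - {"travel": [0.014,0.002,0],"yaw": 0}
    - {"travel": [0.014,0.002,0],"yaw": 0}
    - {"travel": [0.014,0.003,0],"yaw": 0}
    - {"travel": [0,0,0.025],"yaw": 0}
    - {"travel": [0,0,0.025],"yaw": 0}
    - {"travel": [0,0,0],"yaw": 0}
    - {"travel": [0,0,0],"yaw": 0}
    - {"travel": [0,0,0],"yaw": 0}

```text
clock: 8.47
eef_pos: [0.5423, 0.2297, 0.2513]
orientation: [-3.142, -0.002, 0.093]
contact_force: [0.4, -0.0, -0.3]
opening: 0.0285
finger_force: 59.8
```

```bash
python3 - <<'E'
from fit import *
s=bot.state();print(np.round(s["eef_pos"],4),np.round(s["orientation"],4))
vs=[]
for n in("wrist","scene"):
    k=cal(n);vs.append((bot.snapshot(n),k))
k=vs[1][1];T=np.array(s["eef_pos"])-[0,0,.054];print(proj(k,T),bluemask(vs[1][0],proj(k,T)[0]).sum())
for n in("wrist","scene"): print(n,[(np.round(d["position"],4).tolist(),round(d["conf"],2)) for t in("blue_probe","bore_mouth") for d in bot.spot_point(n,t)])
x,f,F=fitprobe(vs[:1],s);print("tilt deg",np.degrees(x[0]).round(1),"L,dx,dy",x[1:].round(4),"cost",f.round(3),"foot",F.round(4))
u,v=proj(k,T)[0].astype(int)
a=cv2.resize(vs[0][0][60:300,170:400,::-1],(400,417));b=cv2.resize(vs[1][0][v-40:v+80,u-50:u+65,::-1],(400,417),interpolation=cv2.INTER_CUBIC)
cv2.imwrite("pics/t2.png",np.hstack([a,b]));print(u,v)
E
```

```text
[0.5423 0.2297 0.2513] [-3.1415e+00 -1.5000e-03  9.3200e-02]
[[370.93622211 132.22239061]] 270
wrist [([0.5738, 0.232, 0.1082], 0.68)]
scene [([0.5741, 0.2321, 0.1049], 0.67), ([0.6159, -0.415, 0.0014], 0.57), ([0.68, -0.323, 0.0035], 0.56), ([0.575, 0.2341, 0.0853], 0.87)]
tilt deg 17.6 L,dx,dy [ 0.0996 -0.0012  0.    ] cost 0.02 foot [0.5711 0.2324 0.1023]
370 132
```

View pics/t2.png

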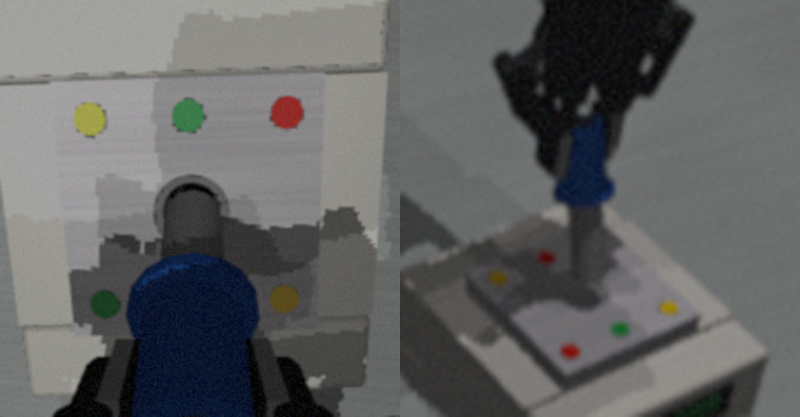

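The crops show the leaning foot directly over the bore at left-crop (190,195). I estimate about 18° of tilt and the foot about 15 mm above the mouth. I'll lower it into the mouth.

servo_tool:
  moves:
    - {"travel": [0,0,0.006],"yaw": 0}
    - {"travel": [0,0,0.006],"yaw": 0}
    - {"travel": [0,0,0.003],"yaw": 0}
    - {"travel": [0,0,0.003],"yaw": 0}
    - {"travel": [0,0,0],"yaw": 0}
    - {"travel": [0,0,0],"yaw": 0}
  grip_force: 30

```text
clock: 9.27
eef_pos: [0.5416, 0.23, 0.2315]
orientation: [3.142, 0.001, 0.094]
contact_force: [1.0, -0.1, -1.2]
opening: 0.0284
finger_force: 59.8
```

servo_tool:
  moves:
    - {"travel": [0,0,0.002],"yaw": 0}
    - {"travel": [0,0,0.001],"yaw": 0}
    - {"travel": [0,0,0],"yaw": 0}

```text
clock: 9.52
eef_pos: [0.5417, 0.23, 0.2287]
orientation: [-3.142, 0.0, 0.094]
contact_force: [0.5, 0.5, -1.1]
opening: 0.0289
finger_force: 59.8
```

servo_tool:
  moves:
    - {"travel": [-0.001,0,0],"yaw": 0}
    - {"travel": [-0.001,0,0],"yaw": 0}
    - {"travel": [-0.001,0,0],"yaw": 0}
    - {"travel": [0,0,0],"yaw": 0}
  gripper: 0
  grip_force: 30

```text
clock: 9.85
eef_pos: [0.5389, 0.2298, 0.2292]
orientation: [-3.142, -0.001, 0.094]
contact_force: [1.0, -0.1, -2.0]
opening: 0.0285
finger_force: 59.8
```

```bash
python3 - <<'E'
from fit import *
s=bot.state();print(np.round(s["eef_pos"],4),np.round(s["contact_force"],2),s["finger_force"])
k=cal("wrist");v=[(bot.snapshot("wrist"),k)]
x,f,F=fitprobe(v,s);print("tilt deg",np.degrees(x[0]).round(1),"L,dx,dy",x[1:].round(4),"cost",f.round(3),"foot",F.round(4))
print([np.round(d["position"],4).tolist() for d in bot.spot_point("wrist","blue_probe")])
E
```

```text
[0.5389 0.2298 0.2292] [ 0.96 -0.09 -2.03] 59.80499625205994
tilt deg 17.7 L,dx,dy [ 0.0997 -0.0012 -0.    ] cost 0.02 foot [0.568  0.2325 0.0802]
[[0.5699, 0.2316, 0.0857]]
```

servo_tool:
  moves:
    - {"travel": [-0.001,0,0],"yaw": 0}
    - {"travel": [-0.001,0,0],"yaw": 0}
    - {"travel": [-0.001,0,0],"yaw": 0}
    - {"travel": [-0.001,0,0],"yaw": 0}
    - {"travel": [0,0,0],"yaw": 0}

```text
clock: 10.37
eef_pos: [0.5363, 0.2295, 0.2299]
orientation: [-3.141, -0.005, 0.094]
contact_force: [6.1, 0.9, -2.8]
opening: 0.0286
finger_force: 59.7
```

```bash
python3 - <<'E'
from fit import *
s=bot.state();print(np.round(s["eef_pos"],4),np.round(s["contact_force"],2),s["finger_force"])
k=cal("wrist");v=[(bot.snapshot("wrist"),k)]
x,f,F=fitprobe(v,s);print("tilt deg",np.degrees(x[0]).round(1),"L,dx,dy",x[1:].round(4),"cost",f.round(3),"foot",F.round(4))
print([np.round(d["position"],4).tolist() for d in bot.spot_point("wrist","blue_probe")])
E
```

```text
[0.5363 0.2295 0.2299] [ 6.09  0.91 -2.84] 59.67429578304291
tilt deg 19.2 L,dx,dy [ 0.0996 -0.0012  0.0001] cost 0.02 foot [0.5679 0.2324 0.0819]
[[0.5704, 0.2338, 0.0882]]
```

Tilt is now about 19°, with the foot's lower edge inside the mouth. I'll hold it there for a second, then straighten in small steps.

servo_tool:
  moves:
    - {"travel": [0,0,0],"yaw": 0}
    - {"travel": [0,0,0],"yaw": 0}
    - {"travel": [0,0,0],"yaw": 0}
    - {"travel": [0,0,0],"yaw": 0}
    - {"travel": [0,0,0],"yaw": 0}
    - {"travel": [0,0,0],"yaw": 0}
    - {"travel": [0,0,0],"yaw": 0}
    - {"travel": [0,0,0],"yaw": 0}
    - {"travel": [0,0,0],"yaw": 0}
    - {"travel": [0,0,0],"yaw": 0}
    - {"travel": [0,0,0],"yaw": 0}
    - {"travel": [0,0,0],"yaw": 0}
    - {"travel": [0,0,0],"yaw": 0}

```text
clock: 11.55
eef_pos: [0.5363, 0.2295, 0.2299]
orientation: [-3.141, -0.005, 0.094]
contact_force: [6.3, 0.7, -2.8]
opening: 0.0287
finger_force: 59.7
```

servo_tool:
  moves:
    - {"travel": [0.002,0,0],"yaw": 0}
    - {"travel": [0.002,0,0],"yaw": 0}
    - {"travel": [0.002,0,0.001],"yaw": 0}
    - {"travel": [0.002,0,0.001],"yaw": 0}
    - {"travel": [0.002,0,0],"yaw": 0}
    - {"travel": [0.002,0,0],"yaw": 0}
    - {"travel": [0,0,0],"yaw": 0}

```text
clock: 12.13
eef_pos: [0.5447, 0.2304, 0.2258]
orientation: [3.141, 0.008, 0.094]
contact_force: [-6.8, -1.0, 1.1]
opening: 0.0287
finger_force: 60.2
```

```bash
cat > m.py <<'E'
from fit import *
s=bot.state();print(np.round(s["eef_pos"],4),np.round(s["contact_force"],2),s["finger_force"])
k=cal("wrist");v=[(bot.snapshot("wrist"),k)]
x,f,F=fitprobe(v,s);print("tilt deg",np.degrees(x[0]).round(1),"L,dx,dy",x[1:].round(4),"cost",f.round(3),"foot",F.round(4))
E
python3 m.py
```

```text
[0.5447 0.2304 0.2258] [-6.81 -1.    1.09] 60.168646574020386
tilt deg 15.9 L,dx,dy [ 0.0992 -0.0008 -0.    ] cost 0.021 foot [0.5706 0.2329 0.0764]
```

servo_tool:
  moves:
    - {"travel": [0.002,0,0],"yaw": 0}
    - {"travel": [0.002,0,0],"yaw": 0}
    - {"travel": [0.002,0,0],"yaw": 0}
    - {"travel": [0.002,0,0],"yaw": 0}
    - {"travel": [0.002,0,0],"yaw": 0}
    - {"travel": [0.002,0,0],"yaw": 0}
    - {"travel": [0,0,0],"yaw": 0}

```text
clock: 12.77
eef_pos: [0.5568, 0.2317, 0.2259]
orientation: [3.141, 0.007, 0.094]
contact_force: [-6.4, 0.7, 1.7]
opening: 0.029
finger_force: 60.3
```

```bash
python3 m.py
```

```text
[0.5568 0.2317 0.2259] [-6.45  0.68  1.69] 60.28862714767456
tilt deg 8.3 L,dx,dy [ 0.0988 -0.0014  0.    ] cost 0.037 foot [0.5692 0.2328 0.0741]
```

servo_tool:
  moves:
    - {"travel": [0.002,0,0.001],"yaw": 0}
    - {"travel": [0.002,0,0.001],"yaw": 0}
    - {"travel": [0.002,0,0.001],"yaw": 0}
    - {"travel": [0.002,0,0.001],"yaw": 0}
    - {"travel": [0.002,0,0.001],"yaw": 0}
    - {"travel": [0.002,0,0.001],"yaw": 0}
    - {"travel": [0.002,0,0.001],"yaw": 0}
    - {"travel": [0,0,0],"yaw": 0}

```text
clock: 13.48
eef_pos: [0.5709, 0.2329, 0.2187]
orientation: [3.141, 0.006, 0.094]
contact_force: [-4.8, -1.1, 1.0]
opening: 0.0286
finger_force: 60.6
```

```bash
python3 m.py
```

```text
[0.5709 0.2329 0.2187] [-4.82 -1.05  0.96] 60.59098720550537
tilt deg 0.3 L,dx,dy [ 0.0989 -0.0025  0.    ] cost 0.062 foot [0.5687 0.2327 0.0659]
```

It's upright, with the foot about 22 mm into the bore. I'll slide it down in stages.

servo_tool:
  moves:
    - {"travel": [-0.001,0,0.002],"yaw": 0}
    - {"travel": [0,0,0.003],"yaw": 0}
    - {"travel": [0,0,0.003],"yaw": 0}
    - {"travel": [0,0,0.003],"yaw": 0}
    - {"travel": [0,0,0.003],"yaw": 0}
    - {"travel": [0,0,0],"yaw": 0}

```text
clock: 14.03
eef_pos: [0.5704, 0.2328, 0.2044]
orientation: [3.141, 0.004, 0.094]
contact_force: [-4.2, 1.0, -2.8]
opening: 0.0284
finger_force: 60.5
```

servo_tool:
  moves:
    - {"travel": [0,0,0.003],"yaw": 0}
    - {"travel": [0,0,0.003],"yaw": 0}
    - {"travel": [0,0,0.003],"yaw": 0}
    - {"travel": [0,0,0.003],"yaw": 0}
    - {"travel": [0,0,0],"yaw": 0}

```text
clock: 14.45
eef_pos: [0.5705, 0.2328, 0.1928]
orientation: [3.141, 0.004, 0.094]
contact_force: [-4.7, 0.6, -0.5]
opening: 0.0288
finger_force: 60.5
```

```bash
python3 m.py
```

```text
[0.5705 0.2328 0.1928] [-4.66  0.63 -0.52] 60.53558349609375
tilt deg -0.0 L,dx,dy [ 0.0989 -0.0023 -0.    ] cost 0.06 foot [0.568  0.2325 0.04  ]
```

Remaining travel is about 10–13 mm. I'll take small steps until the collar makes contact.

servo_tool:
  moves:
    - {"travel": [-0.001,0,0.002],"yaw": 0}
    - {"travel": [0,0,0.002],"yaw": 0}
    - {"travel": [0,0,0.002],"yaw": 0}
    - {"travel": [0,0,0.002],"yaw": 0}
    - {"travel": [0,0,0],"yaw": 0}

```text
clock: 14.92
eef_pos: [0.5701, 0.2327, 0.1853]
orientation: [3.142, 0.002, 0.094]
contact_force: [-4.0, -1.0, -0.1]
opening: 0.0284
finger_force: 60.5
```

servo_tool:
  moves:
    - {"travel": [0,0,0.001],"yaw": 0}
    - {"travel": [0,0,0.001],"yaw": 0}
    - {"travel": [0,0,0],"yaw": 0}

```text
clock: 15.17
eef_pos: [0.5702, 0.2327, 0.1837]
orientation: [3.142, 0.001, 0.094]
contact_force: [-4.5, -0.3, 1.0]
opening: 0.0284
finger_force: 60.6
```

servo_tool:
  moves:
    - {"travel": [0,0,0.001],"yaw": 0}
    - {"travel": [0,0,0.001],"yaw": 0}
    - {"travel": [0,0,0],"yaw": 0}

```text
clock: 15.42
eef_pos: [0.5702, 0.2328, 0.1817]
orientation: [3.142, 0.001, 0.094]
contact_force: [-5.6, 0.6, 0.5]
opening: 0.0284
finger_force: 60.6
```

servo_tool:
  moves:
    - {"travel": [0,0,0.001],"yaw": 0}
    - {"travel": [0,0,0.001],"yaw": 0}
    - {"travel": [0,0,0],"yaw": 0}

```text
clock: 15.67
eef_pos: [0.5703, 0.2328, 0.1798]
orientation: [3.142, 0.001, 0.094]
contact_force: [-4.9, 0.5, 1.8]
opening: 0.0288
finger_force: 60.6
```

servo_tool:
  moves:
    - {"travel": [0,0,0.001],"yaw": 0}
    - {"travel": [0,0,0],"yaw": 0}

```text
clock: 15.83
eef_pos: [0.5704, 0.2328, 0.1797]
orientation: [3.141, 0.001, 0.094]
contact_force: [-7.8, -0.8, 5.6]
opening: 0.0288
finger_force: 61.1
```

servo_tool:
  moves:
    - {"travel": [0,0,0.001],"yaw": 0}
    - {"travel": [0,0,0],"yaw": 0}

```text
clock: 16.0
eef_pos: [0.5706, 0.2328, 0.1797]
orientation: [3.141, 0.001, 0.094]
contact_force: [-9.3, -1.2, 10.5]
opening: 0.0284
finger_force: 61.6
```

```bash
python3 - <<'E'
from h import *
k=cal("scene");sc=bot.snapshot("scene")
u,v=proj(k,[.57,.232,.1])[0].astype(int)
cv2.imwrite("pics/t3.png",cv2.resize(sc[v-70:v+50,u-70:u+70,::-1],(700,600),interpolation=cv2.INTER_CUBIC))
E
```

```text
(no output)
```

View pics/t3.png

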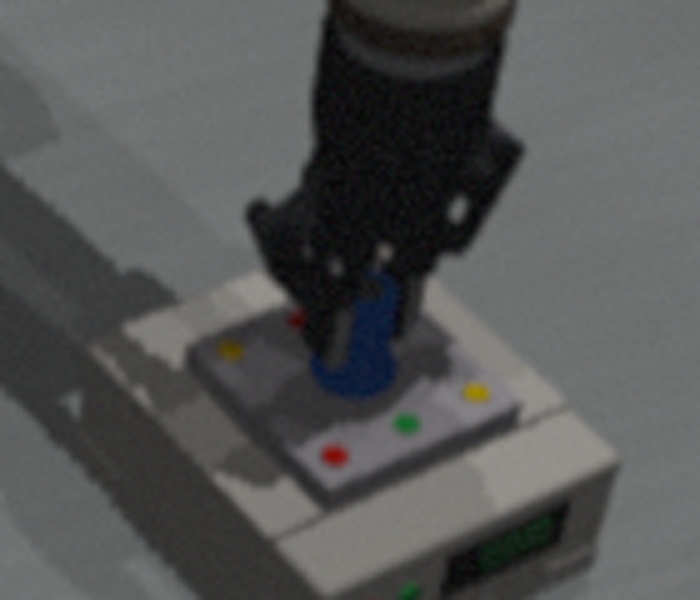

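The crop shows the collar seated on the block at (352,380), probe upright. The upward force also rises sharply at this height. I'll release and retreat.

servo_tool:
  moves:
    - {"travel": [-0.001,0,-0.001],"yaw": 0}
    - {"travel": [0,0,0],"yaw": 0}
    - {"travel": [0,0,0],"yaw": 0}
    - {"travel": [0,0,0],"yaw": 0}
    - {"travel": [0,0,0],"yaw": 0}
    - {"travel": [0,0,0],"yaw": 0}
    - {"travel": [0,0,0],"yaw": 0}
  gripper: 65

```text
clock: 16.63
eef_pos: [0.5697, 0.2326, 0.1788]
orientation: [-3.142, -0.0, 0.094]
contact_force: [0.6, 0.2, 0.7]
opening: 0.0552
finger_force: 0.0
```

servo_tool:
  moves:
    - {"travel": [0,0,-0.01],"yaw": 0}
    - {"travel": [0,0,-0.02],"yaw": 0}
    - {"travel": [0,0,-0.03],"yaw": 0}
    - {"travel": [0,0,-0.03],"yaw": 0}
    - {"travel": [0,0,-0.03],"yaw": 0}
    - {"travel": [-0.03,0,0],"yaw": 0}
    - {"travel": [-0.03,0,0],"yaw": 0}
    - {"travel": [0,0,0],"yaw": 0}
    - {"travel": [0,0,0],"yaw": 0}

```text
clock: 17.38
eef_pos: [0.5088, 0.2271, 0.2994]
orientation: [-3.142, -0.0, 0.094]
contact_force: [0.4, 0.1, -0.2]
opening: 0.0555
finger_force: 0.0
```

```bash
python3 - <<'E'
from h import *
for n in("scene","wrist"):
    im=bot.snapshot(n)
    print(n,[(t,np.round(d["position"],4).tolist(),round(d["conf"],2)) for t in("blue_probe","orange_probe","white_probe") for d in bot.spot_point(n,t)])
    if n=="scene": a=cv2.resize(im[120:300,80:440,::-1],(800,400))
cv2.imwrite("pics/end.png",a)
E
```

```text
scene [('blue_probe', [0.6179, -0.4159, 0.0031], 0.9), ('blue_probe', [0.5732, 0.2375, 0.0293], 0.74), ('blue_probe', [0.6806, -0.3204, 0.0064], 0.69), ('orange_probe', [0.5819, -0.2482, 0.0095], 0.66), ('white_probe', [0.5746, -0.1698, 0.0108], 0.83)]
wrist [('blue_probe', [0.5685, 0.2325, 0.0304], 0.56)]
```

View pics/end.png

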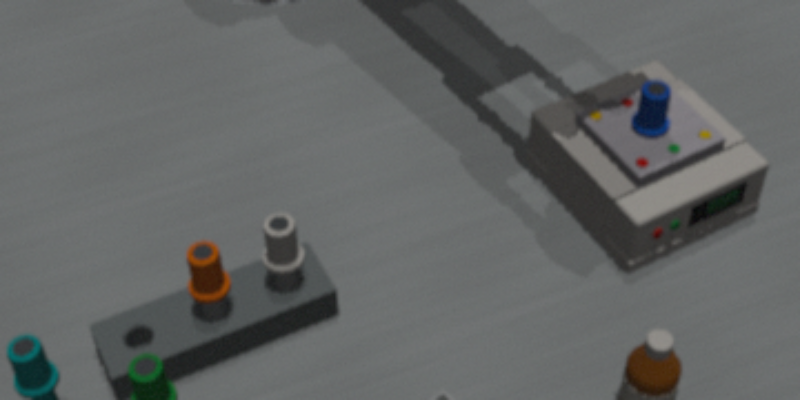

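The blue probe sits home on the block at (652,115), foot at z about 0.030. Orange (208,270) and white (282,245) still stand in the rack.

```bash
python3 -c "
from bench import bot
print(bot.job_done())"
```

```text
the job is handed in; nothing more can be done
None
```

The blue probe is seated in the heater bore with its collar on the block: it was started at about 19° of lean, held there about a second, straightened, slid down and released; orange and white still stand in the rack, and I handed the job in at about 17.5 s.

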